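# Mount the spot lamp on the slider and click it into its stop

## Robot

A 6-joint arm with a two-finger parallel gripper is mounted at the origin on the work surface. World frame = base frame: x ahead of the robot, y to its left, z up, the work surface at z = 0. Lengths are in mm, angles in degrees, forces in N, time in s.
With the tool pointing down it reaches from about 300 to 850 mm from the base axis. Payload 4.2 kg.
Tool frame: the origin (TCP) lies at the centre of the arm's flange, where the gripper is bolted on; the fingertips stand 191 mm ahead of it and the grasp point (between the pads) lies 172 mm ahead of it; y points along the fingers, x is the direction in which the jaws open and shut, and the axes are right-handed (so a half turn about y gives the same grasp; the last joint's range is limited). The gripper opens to 91 mm and grips with 3 to 60 N. Pads are 32 mm wide; open, the fingers measure 118 mm over their backs; the gripper's body (76 mm by 178 mm) begins 60 mm behind the grasp point.
Start: joints at [-73.224, 18.312, 89.639, -0, 72.044, -1.146], TCP at [176.939, -547.097, 404.776] pointing down, gripper open.
Joint ranges: [-177.97, 177.97], [-48.28, 115.42], [12.27, 149.76], [-77.06, 257.06], [2.81, 150.46], [-146.56, 146.56]. Speed limits (degrees/s): [147.25, 147.25, 180, 180, 180, 180].

## Interface

Orientations are given as [roll, pitch, yaw] about the fixed x, y, z axes, in that order (R = Rz(yaw) Ry(pitch) Rx(roll)).
In Python, from workcell import env gives the robot as it stands.
- The arm moves only by the tool carry_out, never from a script. Its argument "increments" is a list of rows, each a list of 3 entries, a list of its own where there are three numbers: the turn, a rotation vector about the tool's x, y, z in rad, then the shift along the tool's x, y, z in mm, then the closure, from 0 (fully open) to 1 (shut). In form: [[[wx, wy, wz], [dx, dy, dz], claw], ...]. A call has 1 to 10 rows; each row is the pose to reach, as a shift and turn from the pose commanded when the call began, along the tool's axes at that moment; what a row does not reach only later rows make up. A row lasts 1/12 s, in which the tool goes at most 41.7 mm and 7.16 degrees, less where a joint would pass 70% of its speed; a pose out of reach is approached as far as the arm can. A call with a gripper value outside its range is refused whole. The fingers move at their own pace and stop on an object; "force" is the grip in N (left out, the last holds). Time passes only in rows, so rows that repeat a pose let the fingers close. It gives the time, the measured TCP pose, the force and the opening at its end, in the units of the state.
- env.state(): the state, without advancing time (a new reading comes with each control period).
- env.grab_frame(name): name is "side" or "top" or "wrist"; returns a dict with "frame" (400x640x3 uint8, blue, green, red), "z_map" (400x640 float32, mm along the optical axis (not along the pixel's ray), 0 where there is no reading), "camera_matrix" (3x3 intrinsics, pixels), "rvec" (rotation vector, rad) and "tvec" (3), from world to camera coordinates, as OpenCV has them; the wrist camera has in their place "hand_eye" (4x4, takes a point from camera to tool coordinates, whose origin is the TCP and whose axes are the tool frame's). Camera axes: x right, y down, z forward; pixel columns grow to the right and rows downward; lengths in mm; the calibration is good to about 2 mm. A picture is of the moment at which its call begins: read the wrist's pose just before it.
- env.job_done(): hands the job in, once; it reports no verdict.
The state is a dict: "time_s": time; "qpos": joint angles; "qvel": joint speeds; "effort": joint torques, N m; "ee_pos": TCP position; "ee_rot": TCP orientation; "force": force on the tool from outside, world axes, zero at the start; "torque": the same for the moment, N m; "gripper_width": finger opening in mm.
Only numpy, scipy, OpenCV 4.12 (cv2) and the standard library are available. Lean on these libraries where they do the work, as an engineer would, in place of code of your own. Each camera call takes 0.05 s, during which the arm holds its last target. There are 200 camera calls.

## Task

Pick up the small spot lamp and fit its socket over the upright spigot on the slider's carriage, fully down, with the lens pointing square across the rail towards the dish, and let go of the lamp. Then take the carriage by its finger post and slide it along the rail until you feel its ball click into the groove of the click stop, and finish still gripping the post there, with the lamp in place and the carriage still. Leave the other things on the table where they are.

Things in the scene. Friction and masses are not known exactly. Their poses are not given: they have to be found in the camera images.
- rail: Table-top slider, fixed: two parallel 15 mm steel tubes 400 mm long between two black end blocks (155 x 24 x 46 mm high), and a flat aluminium index bar beside them. Origin on the table under the rail's middle; y runs along the tubes, x across them (index bar on the +x side, 64 mm from the middle line), z up. The dish to be lit stands on the +x side.
- carriage: Black carriage on the tubes, axes as the rail. Starts near the rail's -y end and is to go in +y; 280 mm travel between end stops, about 1.2 N drag plus 4 N per m/s. Origin on top of its deck (56 mm above the table), on the spigot's axis. Deck 100 (x) x 90 (y) x 10 mm. Finger post on a lug on the -x side, ball plunger on an arm on the +x side (nut and barrel up to 16 mm above the deck).
- spigot_top (a point): Top of the carriage's spigot, an upright steel pin of 16 mm diameter standing 24 mm high on the middle of the deck; its top 6 mm taper to 9 mm diameter.
- finger_post (a point): Grip point in the carriage's finger post, an upright aluminium block 18 (x) x 16 (y) x 52 mm high whose centre line is 68 mm to -x of the spigot's axis. This point lies 36 mm above the deck (92 mm above the table), 16 mm below the post's top. Axes as the carriage; pinch it from above across its 16 mm, fingers closing along y. The mounted lamp's top is 67 mm above the deck.
- plunger (a point): Centre, at rest, of the 8 mm steel spring ball below the carriage's plunger barrel: 64 mm to +x of the spigot's axis, 17 mm below the deck. The ball rises up to 7 mm against its spring (4.5 N preload, 0.6 N/mm); it touches nothing but the click stop.
- click_stop: Click stop, fixed: black block 24 (x) x 40 (y) x 20 mm clamped on the index bar, somewhere on the rail's +y half, axes as the rail. Origin on the table directly below the middle of its groove. The ball is home in the groove when the plunger's y in this frame is 0.
- groove (a point): Middle of the stop's groove, 34 mm above the table, between two rounded steel ridges (5 mm radius, 14 mm apart) on top of the stop. Moving in +y the ball meets the first ridge 14 to 15 mm before home, which takes about 7 N more push, passes its top 7 mm before home, then pulls itself into the groove, which holds it with about 6 N either way.
- lamp: Small black LED spot lamp, 0.15 to 0.25 kg, standing on its socket. Origin at the centre of the socket's underside; x is the way the lens looks, z up. Socket: upright sleeve, 34 mm outside diameter, open below, bore 19 mm diameter and 26 mm deep. Fully down on the spigot, its origin coincides with the carriage's origin; the lens must look to the carriage's +x.
- lamp_lens (a point): Middle of the lamp's lens, 33 mm ahead of and 45 mm above the lamp's origin. The lamp head is a level barrel 38 mm in diameter on the lamp's x, its axis 45 mm above the origin, from 30 mm behind to 20 mm ahead of it, then a bezel 44 mm in diameter up to 32 mm ahead. Grip the barrel from above, over the socket, across its 38 mm (fingers closing along the lamp's y).
- battery: Bystander: black camera battery lying flat, 56 x 38 x 22 mm, origin under its middle. It and the lamp may swap places.
- stud: Bystander: spare brass stud standing upright, 22 mm foot, 42 mm high, origin under its middle.
- lens_cap: Bystander: black lens cap lying flat, 62 mm diameter, 9 mm high, origin under its middle.
- tape_roll: Bystander: roll of masking tape lying flat, 100 mm diameter, 24 mm high, origin under its middle.
- jar: Bystander: empty drinking glass, 72 mm diameter at the rim, 85 mm high, origin under its middle.
- bowl: Bystander: white bowl, 150 mm diameter, 55 mm high, origin under its middle.
There are look-alikes about, which are no part of the job. What is shaped like the lamp but green is not meant.

How it is judged:
By the outcome, as a careful person would: the job done as asked, in the order asked, and still so for the second after the job is handed in, while the arm keeps its last pose, push and grip.
It also fails if it takes over 67 s, if anything falls off the work surface, if the arm or the gripper's body presses on something with over 40 N, if the wrist force passes 120 N, or if a joint passes its speed limit or range.

## Working session

There is one attempt and no reset: what is moved stays moved. The work goes in short steps, Python scripts to look and compute and a tool call to move; the robot and the scene stay as the last step left them, time stands still between calls to the robot, and variables do not carry over. Pictures are saved under pics/ and viewed, about 8 in all and at most 12, crops included, and the job is handed in when it is done.

Besides the shell and the picture viewer there is one more tool, called after "Request:" in YAML: its name, and indented under it one key for each argument. carry_out: Moves the arm, as the interface text tells. Its arguments: {"type":"object","properties":{"increments":{"type":"array","items":{"type":"array"}},"force":{"type":"number"}},"required":["increments"]}

```bash
ls; mkdir -p pics
cat > h.py <<'E'
import numpy as np, cv2, pickle
from scipy.spatial.transform import Rotation as R
from workcell import env
def grab(n):
    s=env.state(); f=env.grab_frame(n)
    if 'hand_eye' in f:
        T=np.eye(4); T[:3,:3]=R.from_euler('xyz',s['ee_rot'],degrees=True).as_matrix(); T[:3,3]=s['ee_pos']
        f['c2w']=T@np.array(f['hand_eye'])
    else:
        M=np.eye(4); M[:3,:3]=cv2.Rodrigues(np.array(f['rvec'],float))[0]; M[:3,3]=np.ravel(f['tvec']); f['c2w']=np.linalg.inv(M)
    return f
def cloud(f):
    K=np.array(f['camera_matrix']); z=f['z_map']; v,u=np.indices(z.shape)
    p=np.stack([(u-K[0,2])/K[0,0]*z,(v-K[1,2])/K[1,1]*z,z],-1)
    w=p@f['c2w'][:3,:3].T+f['c2w'][:3,3]; w[z==0]=np.nan
    return w
def save(n,name):
    f=grab(n); pickle.dump(f,open(name+'.pkl','wb')); cv2.imwrite('pics/'+name+'.png',f['frame']); return f
E
python3 - <<'E'
from h import *
print(env.state())
for n in('top','side'):
    f=save(n,n+'0'); print(n,f['c2w'].round(2).tolist(),np.array(f['camera_matrix']).tolist())
E
```

```text
pics
{'time_s': 0.0, 'qpos': array([-7.32243087e+01,  1.83508244e+01,  8.97061628e+01, -3.61387860e-04,
        7.20426798e+01, -1.14792670e+00]), 'qvel': array([-0.06841221,  0.03418916, -0.03936572,  0.11453952,  0.00465195,
       -0.05145779]), 'effort': array([-3.52662988e-03, -4.12466133e+01, -2.31975406e+01,  7.25886365e-02,
        4.58736287e-02, -1.60774316e-04]), 'ee_pos': array([ 176.88815005, -546.94044423,  403.92981918]), 'ee_rot': array([-89.99834682,   0.09965378, -72.07626889]), 'force': array([ 0.24205936, -0.17736613,  0.06580364]), 'torque': array([-0.0009268 , -0.00493086, -0.0209225 ]), 'gripper_width': 90.99340168119791}
top [[-0.12, -0.97, 0.2, 322.7], [-0.99, 0.12, -0.02, 1.8], [-0.0, -0.2, -0.98, 1156.97], [0.0, 0.0, 0.0, 1.0]] [[382.5555329961048, 0.0, 321.39731614364155], [0.0, 382.5555329961048, 200.78530359370916], [0.0, 0.0, 1.0]]
side [[0.99, -0.08, 0.07, 479.47], [-0.1, -0.75, 0.65, -749.1], [-0.0, -0.65, -0.76, 960.49], [0.0, 0.0, 0.0, 1.0]] [[452.1809354010281, 0.0, 315.2446079295345], [0.0, 452.1809354010281, 203.66123216200208], [0.0, 0.0, 1.0]]
```

View pics/top0.png

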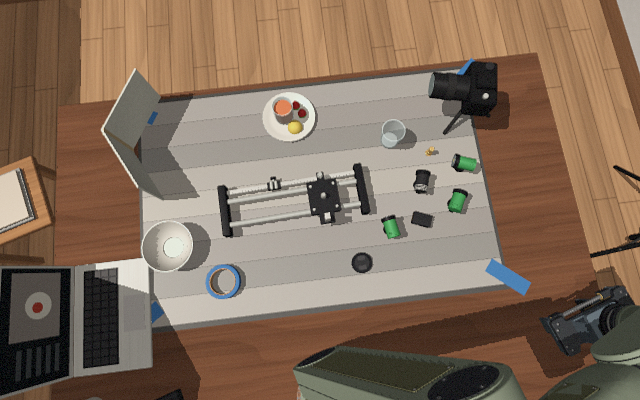

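View pics/side0.png

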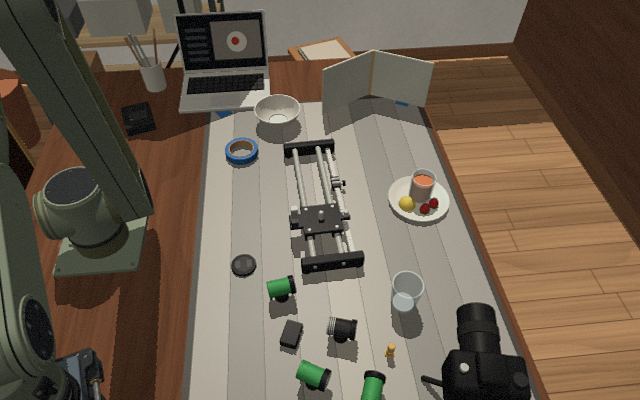

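Run:
```python
from h import *
f=pickle.load(open('top0.pkl','rb'));w=cloud(f)
g=pickle.load(open('side0.pkl','rb'));wg=cloud(g)
for n,u,v in [('lamp',423,181),('lampfront',422,173),('battery',422,219),('spig',323,196),('blk-',362,190),('blk+',225,211),('stop',275,184),('post',327,217),('post2',327,220),('jar',393,133),('stud',430,152),('plunger',320,177)]:
    print(n,w[v,u].round(0))
def rect(w,f,zlo,zhi,box):
    m=(w[...,2]>zlo)&(w[...,2]<zhi)&(w[...,0]>box[0])&(w[...,0]<box[1])&(w[...,1]>box[2])&(w[...,1]<box[3])
    return w[m]
for n,ww in(('top',w),('side',wg)):
    # rail end blocks top z 46
    p=rect(ww,f,40,52,(300,640,-300,300));print(n,len(p),p.min(0),p.max(0))
    for box in [(350,650,-420,-170)]:
        q=rect(ww,f,15,80,box); 
        c,lab=None,None
        print(len(q), q.min(0).round(),q.max(0).round())
    # lamp cluster
    l=wg[328,342]if n=='side' else w[181,423]
    q=ww[(np.hypot(ww[...,0]-l[0],ww[...,1]-l[1])<45)&(ww[...,2]>30)]
    r=cv2.minAreaRect(q[:,:2].astype(np.float32));print('lamp',len(q),q.mean(0).round(1),q[:,2].max(),r)
    # carriage deck
    q=ww[(abs(ww[...,2]-56)<3)&(abs(ww[...,0]-460)<150)&(abs(ww[...,1])<250)]
    print('deck',len(q),q.mean(0),cv2.minAreaRect(q[:,:2].astype(np.float32)))
```

```text
lamp [ 572. -325.   65.]
lampfront [ 597. -327.   65.]
battery [ 466. -315.   23.]
spig [560. -27.  77.]
blk- [ 571. -145.   47.]
blk+ [556. 264.  48.]
stop [623. 111.  38.]
post [492. -30. 109.]
post2 [490. -30.  73.]
jar [ 753. -275.    7.]
stud [ 671. -375.   24.]
plunger [622. -26.  62.]
top 1350 [ 420.34217191 -299.21503992   40.00071632] [639.52827222 284.69136143  51.9595903 ]
1067 [ 420. -420.   16.] [ 613. -188.   70.]
lamp 310 [ 576.6 -323.6   58.7] 69.62252476689082 ((577.4111328125, -327.2746887207031), (41.598297119140625, 62.25270462036133), 73.93718719482422)
deck 937 [549.6085334  -39.84126104  56.04208698] ((523.8649291992188, -110.57386779785156), (296.6598205566406, 134.92945861816406), 71.4781494140625)
side 1719 [ 422.17568408 -234.92245766   40.00546222] [639.83370367 285.942279    51.99113344]
1845 [ 421. -420.   15.] [ 612. -187.   72.]
lamp 565 [ 578.4 -330.6   60.2] 71.03806237400909 ((578.5195922851562, -327.1972351074219), (42.26620101928711, 63.14619064331055), 77.28765106201172)
deck 803 [547.90177343 -49.11705268  57.12503217] ((533.3074340820312, -111.53128051757812), (294.3434753417969, 152.8398895263672), 72.60792541503906)
```

```bash
cat >> h.py <<'E'
def goto(grasp,yaw):
    "grasp point target (world), tool yaw -> turn about tool y (rad), shift in tool axes mm"
    s=env.state(); Rm=R.from_euler('xyz',s['ee_rot'],degrees=True).as_matrix()
    tcp=np.array(grasp,float)+[0,0,172]
    d=Rm.T@(tcp-s['ee_pos']); dy=(yaw-s['ee_rot'][2]+180)%360-180
    print('t',round(s['time_s'],2),'grasp',(s['ee_pos']-[0,0,172]).round(1),'rot',s['ee_rot'].round(2),'F',s['force'].round(1),'w',round(s['gripper_width'],1))
    print('  turn_y rad',round(-np.radians(dy),4),'deg',round(dy,2),'shift',d.round(1))
E
python3 - <<'E'
from h import *
f=grab('wrist'); print(np.array(f['hand_eye']).round(2).tolist(),f['camera_matrix'][0])
# rail fit
for n in('top0','side0'):
    w=cloud(pickle.load(open(n+'.pkl','rb')))
    for lo,hi in((-175,-125),(235,290)):
        q=w[(abs(w[...,2]-46)<3)&(w[...,1]>lo)&(w[...,1]<hi)&(w[...,0]>450)&(w[...,0]<690)]
        # keep dense
        print(n,len(q),q.mean(0).round(1),cv2.minAreaRect(q[:,:2].astype(np.float32)))
goto([577,-327,235],-90)
E
```

```text
[[1.0, 0.0, -0.0, -0.52], [0.0, -0.3, 0.95, 18.52], [-0.0, -0.95, -0.3, 84.77], [0.0, 0.0, 0.0, 1.0]] [322.80396555   0.         322.87726831]
top0 320 [ 577.  -145.6   45.9] ((581.0809936523438, -140.13172912597656), (153.5839080810547, 34.355674743652344), 2.7368004322052)
top0 342 [559.4 268.2  45.8] ((563.0289916992188, 258.35882568359375), (154.48851013183594, 45.48672866821289), 2.9008700847625732)
side0 425 [ 582.  -144.6   46.8] ((582.2422485351562, -141.14788818359375), (154.46893310546875, 32.73271179199219), 1.7129185199737549)
side0 241 [559.7 266.4  46.6] ((564.0821533203125, 260.9412536621094), (153.3846435546875, 46.94378662109375), 2.9008147716522217)
t 0.15 grasp [ 176.9 -547.   232.1] rot [-9.000e+01  8.000e-02 -7.208e+01] F [ 0.3  0.1 -0.4] w 90.9
  turn_y rad 0.3128 deg -17.92 shift [-86.2  -2.8 448.4]
```

Request:
carry_out:
  increments:
    - [[0, 0.03, 0], [-4, 0, 20], 0]
    - [[0, 0.06, 0], [-12, 0, 60], 0]
    - [[0, 0.1, 0], [-19, 0, 99], 0]
    - [[0, 0.13, 0], [-27, 0, 138], 0]
    - [[0, 0.16, 0], [-34, 0, 178], 0]
    - [[0, 0.2, 0], [-42, 0, 218], 0]
    - [[0, 0.24, 0], [-50, 0, 258], 0]
    - [[0, 0.28, 0], [-57, 0, 298], 0]
    - [[0, 0.313, 0], [-65, 0, 338], 0]
    - [[0, 0.313, 0], [-72, 0, 376], 0]

```text
time_s: 0.98
ee_pos: [514.2, -361.3, 404.5]
ee_rot: [-90.0, 0.0, -90.0]
force: [1.0, -0.6, -0.6]
gripper_width: 91.4
```

Run:
```python
from h import *
goto([577,-327,235],-90)
```

```text
t 0.98 grasp [ 514.2 -361.3  232.5] rot [-9.002e+01  2.000e-02 -9.005e+01] F [ 1.  -0.6 -0.6] w 91.4
  turn_y rad -0.0009 deg 0.05 shift [-34.4  -2.6  62.7]
```

Request:
carry_out:
  increments:
    - [[0, 0, 0], [-12, 0, 22], 0]
    - [[0, 0, 0], [-24, 0, 44], 0]
    - [[0, 0, 0], [-34.4, 0, 62.7], 0]
    - [[0, 0, 0], [-34.4, 0, 62.7], 0]
    - [[0, 0, 0], [-34.4, 0, 62.7], 0]

```text
time_s: 1.4
ee_pos: [575.9, -327.8, 404.0]
ee_rot: [-90.1, 0.0, -89.9]
force: [0.4, -0.5, 0.2]
gripper_width: 91.4
```

Run:
```python
from h import *
f=save('wrist','w1'); w=cloud(f)
q=w[(np.hypot(w[...,0]-577,w[...,1]+327)<48)&(w[...,2]>25)]
print(len(q),q.mean(0),q[:,2].max(),cv2.minAreaRect(q[:,:2].astype(np.float32)))
a=cv2.minAreaRect(q[:,:2].astype(np.float32)); th=np.radians(a[2]+(90 if a[1][1]>a[1][0] else 0))
d=np.array([np.cos(th),np.sin(th)]); d=d*np.sign(d[0])
s=(q[:,:2]-a[0])@d; n=(q[:,:2]-a[0])@[-d[1],d[0]]
print(np.degrees(np.arctan2(d[1],d[0])))
for lo in range(-36,36,6):
    k=(s>=lo)&(s<lo+6)
    if k.sum()>5: print(lo,k.sum(),n[k].min().round(1),n[k].max().round(1),q[k,2].max().round(1))
```

```text
28074 [ 598.89658631 -329.09519926  292.1950251 ] 334.81660456760216 ((578.6712036132812, -327.448486328125), (95.38725280761719, 67.85797882080078), 84.77948760986328)
84.77948760986328
-36 1703 -33.9 -22.9 334.4
-30 1945 -33.8 -22.3 334.5
-24 1974 -33.5 -14.9 334.4
-18 2101 -32.9 20.0 334.3
-12 2231 -32.1 33.9 334.2
-6 2303 -31.6 32.6 334.2
0 2296 -32.4 32.0 334.6
6 1863 -33.6 30.8 334.6
12 1843 -33.9 30.2 334.8
18 1688 -33.9 28.3 334.7
24 1534 -29.2 27.1 334.5
30 1464 -28.4 -18.2 334.5
```

View pics/w1.png

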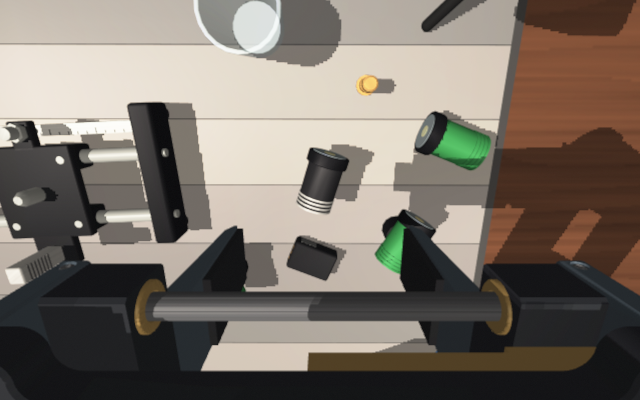

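The black lamp is at (322,180) with its bezel (lens end) up at (328,158) – facing world +x and slightly −y. The battery is at (313,257), green look-alikes at (460,140) and (405,240).

```bash
cat > lamp.py <<'E'
from h import *
def lampfit(w,c,zlo=25,zhi=120,rad=48):
    q=w[(np.hypot(w[...,0]-c[0],w[...,1]-c[1])<rad)&(w[...,2]>zlo)&(w[...,2]<zhi)]
    a=cv2.minAreaRect(q[:,:2].astype(np.float32)); th=np.radians(a[2]+(90 if a[1][1]>a[1][0] else 0))
    d=np.array([np.cos(th),np.sin(th)]); d=d*np.sign(d[0])
    s=(q[:,:2]-a[0])@d; n=(q[:,:2]-a[0])@[-d[1],d[0]]
    print(len(q),'rect',np.round(a[0],1),np.round(a[1],1),'yaw',np.degrees(np.arctan2(d[1],d[0])).round(2),'zmax',q[:,2].max().round(1))
    for lo in range(-36,36,6):
        k=(s>=lo)&(s<lo+6)
        if k.sum()>5: print(lo,k.sum(),n[k].min().round(1),n[k].max().round(1),q[k,2].max().round(1))
    # ridge line: highest points of the barrel per slice
    P=[]
    for lo in np.arange(-26,18,4):
        k=(s>=lo)&(s<lo+4)&(q[:,2]>zlo+30)
        if k.sum()>5:
            c2=np.polyfit(n[k],q[k,2],2); P.append((lo+2,-c2[1]/2/c2[0]))
    P=np.array(P); m,b=np.polyfit(P[:,0],P[:,1],1); print('ridge n',P[:,1].round(1),'dyaw',np.degrees(np.arctan(m)).round(2),'off',b.round(2))
E
python3 - <<'E'
from lamp import *
lampfit(cloud(pickle.load(open('w1.pkl','rb'))),(577,-327))
for n in('top0','side0'): lampfit(cloud(pickle.load(open(n+'.pkl','rb'))),(577,-327))
E
```

```text
2290 rect [ 578.9 -324.3] [44.  62.7] yaw -17.08 zmax 69.9
-36 32 -17.1 18.1 67.0
-30 202 -18.9 19.2 67.5
-24 186 -18.9 19.3 67.5
-18 200 -19.4 19.2 67.5
-12 199 -18.4 18.7 67.5
-6 189 -18.5 18.8 66.7
0 199 -18.4 18.9 66.4
6 206 -18.5 18.7 66.5
12 196 -18.4 18.6 66.4
18 222 -22.0 22.0 69.9
24 247 -22.0 21.8 69.5
30 212 -21.2 21.7 68.9
ridge n [-0.2 -0.  -0.1 -0.2 -0.   0.1  0.1 -0.   0.2 -0.   0.2] dyaw 0.44 off 0.03
312 rect [ 577.4 -327.3] [41.6 62.3] yaw -16.06 zmax 69.6
-36 27 -17.5 18.9 65.8
-30 39 -18.2 20.7 67.5
-24 24 -16.3 19.0 67.5
-18 24 -14.7 19.6 67.0
-12 24 -14.3 19.2 66.6
-6 26 -12.8 19.0 66.4
0 25 -17.8 18.7 66.0
6 26 -16.2 19.3 66.9
12 26 -14.3 18.6 66.7
18 32 -20.8 20.8 69.6
24 30 -20.4 20.6 69.3
30 9 -10.7 20.8 67.8
ridge n [-1.9 -0.3  0.3  1.4  1.2 -2.4 -4.6  1.4  1.8  1.2 -0.4] dyaw 1.57 off -0.09
579 rect [ 578.5 -327.2] [42.3 63.1] yaw -12.71 zmax 71.0
-36 13 -13.7 9.5 66.5
-30 50 -14.3 20.0 69.1
-24 52 -16.0 19.8 68.0
-18 53 -15.7 21.0 69.3
-12 60 -16.0 18.8 68.1
-6 58 -15.4 20.7 67.0
0 56 -16.4 17.3 67.8
6 54 -16.7 19.3 69.6
12 53 -21.1 16.5 68.0
18 59 -21.1 18.0 68.7
24 61 -20.1 21.1 71.0
30 10 -15.9 16.6 69.5
ridge n [4.9 4.7 4.4 4.9 3.8 3.6 3.5 3.4 2.7 2.7 2.2] dyaw -3.93 off 3.44
```

Run:
```python
from h import *
w=cloud(pickle.load(open('w1.pkl','rb'))); y=np.radians(-107); ex=np.array([np.cos(y),np.sin(y)]); ez=np.array([-ex[1],ex[0]])
p=w[(w[...,2]>12)&(w[...,2]<120)]; d=p[:,:2]-[577.9,-324]; a,b=d@ex,d@ez
k=(abs(b)<22)&(abs(a)<100)
print(np.histogram(a[k],bins=range(-100,101,10)))
goto([577.9,-324,120],-107)
```

```text
(array([  0,   0,   0,   0,   0,   0,   0,   5, 363, 407, 389, 281,   1,
         0,   0,   0,   0,   0,   0, 153]), array([-100,  -90,  -80,  -70,  -60,  -50,  -40,  -30,  -20,  -10,    0,
         10,   20,   30,   40,   50,   60,   70,   80,   90,  100]))
t 1.45 grasp [ 575.1 -328.4  232.1] rot [-9.009e+01  1.000e-02 -8.997e+01] F [0.2 0.3 0.1] w 91.1
  turn_y rad 0.2972 deg -17.03 shift [ -4.4 112.1   3. ]
```

Request:
carry_out:
  increments:
    - [[0, 0.1, 0], [-2, 20, 1], 0]
    - [[0, 0.2, 0], [-4, 45, 2], 0]
    - [[0, 0.297, 0], [-4.4, 72, 3], 0]
    - [[0, 0.297, 0], [-4.4, 95, 3], 0]
    - [[0, 0.297, 0], [-4.4, 112, 3], 0]
    - [[0, 0.297, 0], [-4.4, 112, 3], 0]
    - [[0, 0.297, 0], [-4.4, 112, 3], 0]

```text
time_s: 2.03
ee_pos: [577.3, -324.9, 292.3]
ee_rot: [-90.1, 0.0, -107.1]
force: [-0.2, -0.1, 0.7]
gripper_width: 90.9
```

Run:
```python
from lamp import *
f=save('wrist','w2'); lampfit(cloud(f),(577.9,-324))
goto([577.9,-324,45],-107)
```

```text
5673 rect [ 578.9 -324.6] [92.4 63.2] yaw 72.71 zmax 120.0
-24 163 -30.6 31.2 58.4
-18 670 -31.6 31.2 65.0
-12 788 -31.6 31.6 68.1
-6 836 -31.6 31.4 69.7
0 802 -31.6 31.5 69.7
6 797 -31.3 31.3 69.5
12 669 -31.3 31.4 65.8
18 144 -30.9 30.8 58.9
ridge n [-41.4   7.8   7.1   7.1  12.   12.5  13.   12.3  12.8  10.5] dyaw 39.56 off 7.02
t 2.08 grasp [ 577.8 -324.9  121.7] rot [-8.9940e+01 -3.0000e-02 -1.0709e+02] F [-1.  -0.7  0.2] w 91.5
  turn_y rad -0.0016 deg 0.09 shift [-1.  76.7 -0.3]
```

Request:
carry_out:
  increments:
    - [[0, 0, 0], [-0.5, 20, 0], 0]
    - [[0, 0, 0], [-0.8, 40, 0], 0]
    - [[0, 0, 0], [-0.8, 58, 0], 0]
    - [[0, 0, 0], [-0.8, 70, 0], 0]
    - [[0, 0, 0], [-0.8, 76, 0], 0]
    - [[0, 0, 0], [-0.8, 76, 0], 0]
    - [[0, 0, 0], [-0.8, 76, 0], 0]

```text
time_s: 2.67
ee_pos: [578.8, -323.7, 217.8]
ee_rot: [-89.9, -0.0, -107.0]
force: [0.3, 1.1, -0.0]
gripper_width: 91.1
```

Request:
carry_out:
  increments:
    - [[0, 0, 0], [0, 0, 0], 0.3]
    - [[0, 0, 0], [0, 0, 0], 0.4]
    - [[0, 0, 0], [0, 0, 0], 0.5]
    - [[0, 0, 0], [0, 0, 0], 0.6]
    - [[0, 0, 0], [0, 0, 0], 0.7]
    - [[0, 0, 0], [0, 0, 0], 0.8]
    - [[0, 0, 0], [0, 0, 0], 0.8]
    - [[0, 0, 0], [0, 0, 0], 0.8]
    - [[0, 0, 0], [0, 0, 0], 0.8]
  force: 25

```text
time_s: 3.42
ee_pos: [578.5, -323.5, 216.8]
ee_rot: [-90.0, -0.0, -107.0]
force: [-0.3, -1.0, 0.4]
gripper_width: 37.6
```

Request:
carry_out:
  increments:
    - [[0, 0, 0], [0, -10, 0], 0.8]
    - [[0, 0, 0], [0, -30, 0], 0.8]
    - [[0, 0, 0], [0, -55, 0], 0.8]
    - [[0, 0, 0], [0, -80, 0], 0.8]
    - [[0, 0, 0], [0, -105, 0], 0.8]
    - [[0, 0, 0], [0, -130, 0], 0.8]
    - [[0, 0, 0], [0, -148, 0], 0.8]
    - [[0, 0, 0], [0, -155, 0], 0.8]
    - [[0, 0, 0], [0, -155, 0], 0.8]

```text
time_s: 4.17
ee_pos: [578.6, -323.3, 374.1]
ee_rot: [-89.8, -0.0, -107.0]
force: [1.2, -0.1, -2.3]
gripper_width: 37.4
```

Request:
carry_out:
  increments:
    - [[0, -0.03, 0], [-14, 0, -11], 0.8]
    - [[0, -0.07, 0], [-42, 0, -32], 0.8]
    - [[0, -0.11, 0], [-70, 0, -54], 0.8]
    - [[0, -0.15, 0], [-98, 0, -75], 0.8]
    - [[0, -0.2, 0], [-126, 0, -97], 0.8]
    - [[0, -0.24, 0], [-154, 0, -118], 0.8]
    - [[0, -0.28, 0], [-182, 0, -140], 0.8]
    - [[0, -0.32, 0], [-208, 0, -160], 0.8]
    - [[0, -0.342, 0], [-223, 0, -171], 0.8]
    - [[0, -0.342, 0], [-223, 0, -171], 0.8]

```text
time_s: 5.0
ee_pos: [478.1, -57.1, 370.2]
ee_rot: [-90.3, 0.1, -87.2]
force: [0.5, -0.6, -2.2]
gripper_width: 37.3
```

Run:
```python
from h import *
f=save('wrist','w3'); goto([480,-60,200],-87.4)
w=cloud(f)
print([ (u,v,w[v,u].round(0).tolist()) for u,v in((320,200),(320,250),(320,300))])
```

```text
t 5.05 grasp [479.2 -58.6 198.5] rot [-9.018e+01  3.000e-02 -8.728e+01] F [-0.2  0.3 -1.9] w 37.5
  turn_y rad 0.0022 deg -0.12 shift [ 1.5 -1.5  0.8]
[(320, 200, [454.0, -53.0, 3.0]), (320, 250, [499.0, -54.0, 222.0]), (320, 300, [510.0, -54.0, 275.0])]
```

View pics/w3.png

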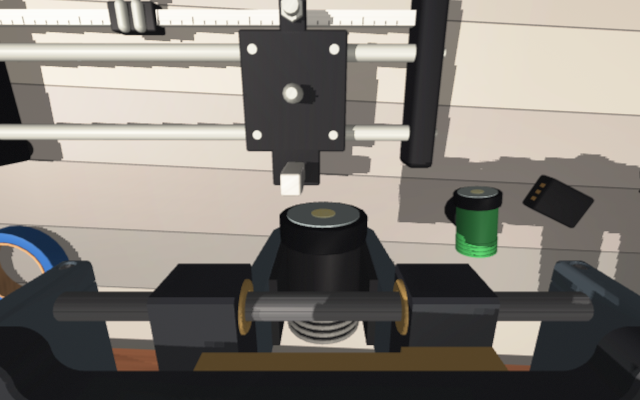

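The view shows the spigot top at (292,93), post top at (290,178), click-stop ridges at (135,15), and the lamp held squarely in the jaws with the lens forward at (323,215).

```bash
cat > rail.py <<'E'
from h import *
def railfit(f,sp,hsv=None):
    w=cloud(f); x,y,z=w[...,0],w[...,1],w[...,2]
    # spigot top
    q=w[(np.hypot(x-sp[0],y-sp[1])<25)&(z>66)&(z<95)]; t=q[q[:,2]>q[:,2].max()-4]
    print('spigot',len(q),q.mean(0).round(1),'top',len(t),t.mean(0).round(1))
    # post top
    q=w[(np.hypot(x-sp[0]+68,y-sp[1])<30)&(z>98)&(z<118)]; print('post top',len(q),q.mean(0).round(1), cv2.minAreaRect(q[:,:2].astype(np.float32)) if len(q)>4 else '')
    # deck edges in y, per x slice
    E=[]
    for xx in np.arange(sp[0]-36,sp[0]+37,6):
        k=(abs(x-xx)<3)&(abs(z-57)<4)&(abs(y-sp[1])<70)
        if k.sum()>10: E.append((xx,y[k].min(),y[k].max()))
    E=np.array(E); print('deck y width',np.median(E[:,2]-E[:,1]).round(1),'mid y',np.polyfit(E[:,0]-sp[0],(E[:,1]+E[:,2])/2,1).round(3),'yaw',np.degrees(np.arctan(-np.polyfit(E[:,0],(E[:,1]+E[:,2])/2,1)[0])).round(2)*-1)
    E=[]
    for yy in np.arange(sp[1]-36,sp[1]+37,6):
        k=(abs(y-yy)<3)&(abs(z-57)<4)&(abs(x-sp[0])<57)&(abs(y-sp[1])>22)
        if k.sum()>10: E.append((yy,x[k].min(),x[k].max()))
    E=np.array(E); p=np.polyfit(E[:,0]-sp[1],(E[:,1]+E[:,2])/2,1); print('deck x width',np.median(E[:,2]-E[:,1]).round(1),'mid x',p.round(3),'yaw',-np.degrees(np.arctan(p[0])).round(2))
    # tubes: ridge z about 47, fit x(y) of max z in slices
    for off in (-38,38):
        P=[]
        for yy in np.arange(sp[1]-90,sp[1]+240,6):
            if abs(yy-sp[1])<52: continue
            xc=sp[0]+off-(yy-sp[1])*0.045
            k=(abs(y-yy)<3)&(abs(x-xc)<14)&(z>30)&(z<54)
            if k.sum()>8: P.append((yy,np.mean([x[k].min(),x[k].max()]),x[k].max()-x[k].min(),z[k].max()))
        P=np.array(P)
        if len(P)>5:
            for _ in range(2):
                c=np.polyfit(P[:,0],P[:,1],1); r=P[:,1]-np.polyval(c,P[:,0]); P=P[abs(r)<max(1.,1.5*r.std())]
            c=np.polyfit(P[:,0]-sp[1],P[:,1],1); print('tube',off,len(P),c.round(3),'yaw',-np.degrees(np.arctan(c[0])).round(2),'w',np.median(P[:,2]).round(1),'z',np.median(P[:,3]).round(1))
E
python3 - <<'E'
from rail import *
f=pickle.load(open('w3.pkl','rb')); railfit(f,(560,-27))
w=cloud(f); l=w[202:232,284:364].reshape(-1,3); l=l[np.isfinite(l[:,0])]; l=l[(l[:,2]>150)]
print(len(l),l.mean(0)); 
for n in('top0','side0'): print(n); railfit(pickle.load(open(n+'.pkl','rb')),(560,-27))
E
```

```text
spigot 320 [566.2 -26.1  78.9] top 173 [566.2 -25.6  80.9]
post top 530 [499.5 -29.4 108.3] ((498.4835205078125, -29.065473556518555), (18.144914627075195, 16.514795303344727), 3.5149643421173096)
deck y width 89.2 mid y [  0.048 -25.853] yaw 2.73
deck x width 99.1 mid x [-1.00000e-02  5.65131e+02] yaw 0.58
tube -38 38 [-4.50000e-02  5.30052e+02] yaw 2.59 w 11.7 z 44.4
tube 38 38 [-4.60000e-02  6.00985e+02] yaw 2.61 w 14.6 z 44.4
2233 [508.90070079 -54.73403213 206.23205097]
top0
spigot 26 [564.5 -27.7  77. ] top 6 [564.9 -28.2  81.8]
post top 41 [498.  -31.6 107.1] ((498.6390380859375, -31.364656448364258), (17.939725875854492, 16.677413940429688), 0.029355112463235855)
deck y width 88.7 mid y [  0.042 -28.62 ] yaw 2.43
deck x width 97.7 mid x [-1.70000e-02  5.64284e+02] yaw 0.96
tube -38 26 [-4.60000e-02  5.29652e+02] yaw 2.63 w 11.3 z 44.0
tube 38 29 [-4.60000e-02  6.00236e+02] yaw 2.66 w 12.5 z 43.4
side0
spigot 40 [566.5 -29.   76.3] top 11 [567.6 -26.5  82.2]
post top 57 [499.2 -32.3 107.6] ((499.30877685546875, -29.361743927001953), (17.91368865966797, 14.871964454650879), 84.17321014404297)
deck y width 90.1 mid y [  0.058 -26.6  ] yaw 3.32
deck x width 97.2 mid x [-8.00000e-03  5.65434e+02] yaw 0.45
tube -38 11 [-4.60000e-02  5.30402e+02] yaw 2.61 w 10.2 z 46.1
tube 38 17 [-4.70000e-02  6.01868e+02] yaw 2.72 w 12.9 z 45.3
```

Request:
carry_out:
  increments:
    - [[0, 0, 0], [0, 0, 0], 0.8]
    - [[0, 0, 0], [0, 0, 0], 0.8]
    - [[0, 0, 0], [0, 0, 0], 0.8]

```text
time_s: 5.3
ee_pos: [480.7, -60.9, 371.3]
ee_rot: [-90.0, -0.0, -87.5]
force: [-0.6, -0.8, -3.1]
gripper_width: 37.6
```

Run:
```python
from rail import *
S=[];
for i in range(4):
    s=env.state(); f=grab('wrist'); S.append(np.r_[s['ee_pos'],s['ee_rot']])
    f2=dict(f); f2['c2w']=np.array(f['hand_eye']); t=cloud(f2)
    # held lamp in tool coords; lamp held: y (along fingers)~172
    q=t[195:330,270:380].reshape(-1,3); q=q[np.isfinite(q[:,0])&(q[:,1]<215)&(q[:,1]>120)]
    b=q[(q[:,2]>5)&(q[:,1]<165)]
    fr=q[q[:,2]>np.percentile(q[:,2],99)-4]
    bz=q[(q[:,2]>22)]
    print('z max pct',np.percentile(q[:,2],[90,95,99,100]).round(1),'bezel x rng',bz[:,0].min().round(1),bz[:,0].max().round(1),'y',bz[:,1].min().round(1),bz[:,1].max().round(1))
    lens=t[205:222,300:346].reshape(-1,3); print('lens',np.nanmedian(lens,0).round(1)) 
    # face plane normal
    fc=q[(q[:,2]>27)&(q[:,1]>155)&(q[:,1]<185)]; 
    if len(fc)>20:
        c=np.linalg.lstsq(np.c_[fc[:,0],fc[:,1]-172,np.ones(len(fc))],fc[:,2],rcond=None)[0]; print('face z= ',c.round(3),len(fc))
print(np.array(S).round(2))
f['c2w'][:3,:]=f['c2w'][:3,:]
railfit(f,(566,-26))
```

```text
z max pct [32.  32.2 32.5 32.8] bezel x rng -22.8 20.8 y 146.7 190.9
lens [ -0.8 168.   32.1]
face z=  [-1.0000e-03  3.3000e-02  3.1877e+01] 1719
z max pct [32.  32.2 32.4 32.9] bezel x rng -22.6 21.0 y 146.5 190.9
lens [ -0.6 168.2  32.1]
face z=  [0.000e+00 3.100e-02 3.188e+01] 1719
z max pct [32.  32.2 32.4 32.9] bezel x rng -22.8 21.0 y 146.6 191.9
lens [ -1.  168.1  32.1]
face z=  [-1.0000e-03  3.2000e-02  3.1888e+01] 1717
z max pct [32.  32.2 32.5 32.8] bezel x rng -22.7 21.0 y 146.6 192.1
lens [ -0.8 168.3  32.1]
face z=  [-4.0000e-03  3.2000e-02  3.1891e+01] 1721
[[ 4.8066e+02 -6.0920e+01  3.7126e+02 -9.0040e+01 -1.0000e-02 -8.7510e+01]
 [ 4.8062e+02 -6.0910e+01  3.7134e+02 -9.0030e+01 -1.0000e-02 -8.7520e+01]
 [ 4.8058e+02 -6.0850e+01  3.7141e+02 -9.0030e+01 -1.0000e-02 -8.7520e+01]
 [ 4.8054e+02 -6.0740e+01  3.7149e+02 -9.0020e+01 -1.0000e-02 -8.7510e+01]]
spigot 312 [566.2 -26.2  79. ] top 174 [566.2 -26.   80.9]
post top 530 [499.6 -29.4 108.3] ((498.3780212402344, -28.772804260253906), (18.399694442749023, 16.89027214050293), 2.902801752090454)
deck y width 89.4 mid y [  0.042 -25.512] yaw 2.43
deck x width 99.1 mid x [-2.50000e-02  5.65706e+02] yaw 1.42
tube -38 38 [-4.7000e-02  5.3144e+02] yaw 2.69 w 14.4 z 44.3
tube 38 31 [-4.60000e-02  6.01095e+02] yaw 2.62 w 14.4 z 44.5
```

Run:
```python
from h import *
for n in('w1','w3','top0','side0'):
    w=cloud(pickle.load(open(n+'.pkl','rb'))); q=w.reshape(-1,3); q=q[np.isfinite(q[:,0])&(abs(q[:,2])<9)&(q[:,0]>350)&(q[:,0]<800)&(abs(q[:,1])<420)]
    m=q.mean(0)
    for _ in range(3):
        c=np.linalg.lstsq(np.c_[q[:,:2]-m[:2],np.ones(len(q))],q[:,2],rcond=None)[0]; r=q[:,2]-np.c_[q[:,:2]-m[:2],np.ones(len(q))]@c; q=q[abs(r)<3*max(r.std(),.3)]; 
        m2=m
    print(n,len(q),m.round(0),c.round(4))
```

```text
w1 83520 [ 622. -213.    2.] [-1.0000e-03  7.0000e-04  2.1492e+00]
w3 116422 [514. -69.   2.] [-1.0000e-03  8.0000e-04  2.0299e+00]
top0 32030 [566.   5.   1.] [-8.000e-04 -5.000e-04  6.686e-01]
side0 36079 [571. -97.   3.] [5.0000e-04 1.2000e-03 2.8027e+00]
```

Request:
carry_out:
  increments:
    - [[0, 0, 0], [-5, 0, 14], 0.8]
    - [[0, 0, 0], [-13, 0, 38], 0.8]
    - [[0, 0, 0], [-21, 0, 62], 0.8]
    - [[0, 0, 0], [-27, 0, 79], 0.8]
    - [[0, 0, 0], [-30.3, 10, 86.8], 0.8]
    - [[0, 0, 0], [-30.3, 27, 86.8], 0.8]
    - [[0, 0, 0], [-30.3, 45, 86.8], 0.8]
    - [[0, 0, 0], [-30.3, 54, 86.8], 0.8]
    - [[0, 0, 0], [-30.3, 54, 86.8], 0.8]
    - [[0, 0, 0], [-30.3, 54, 86.8], 0.8]

```text
time_s: 6.33
ee_pos: [565.4, -26.1, 317.3]
ee_rot: [-90.1, -0.0, -87.5]
force: [1.0, -0.2, -1.7]
gripper_width: 37.4
```

Request:
carry_out:
  increments:
    - [[0, 0, 0], [0, 0, 0], 0.8]
    - [[0, 0, 0], [0, 0, 0], 0.8]
    - [[0, 0, 0], [0, 0, 0], 0.8]

```text
time_s: 6.58
ee_pos: [565.8, -26.0, 318.8]
ee_rot: [-89.9, -0.0, -87.4]
force: [0.4, -0.4, -2.4]
gripper_width: 37.3
```

Run:
```python
from h import *
f=save('side','s1'); goto([566,-26.8,145],-87.4)
im=f['frame'][150:290,230:390]; cv2.imwrite('pics/s1c.png',cv2.resize(im,None,fx=4,fy=4,interpolation=cv2.INTER_CUBIC))
f=save('top','t1'); w=cloud(f)
q=w[(np.hypot(w[...,0]-566,w[...,1]+27)<150)&(w[...,2]>98)&(w[...,2]<112)]; print(len(q),q.mean(0))
```

```text
t 6.63 grasp [565.8 -25.9 146.6] rot [-8.990e+01 -2.000e-02 -8.743e+01] F [-1.2  0.7 -2. ] w 37.5
  turn_y rad -0.0006 deg 0.03 shift [0.9 1.6 0.2]
0 [nan nan nan]<stdin>:5: RuntimeWarning: Mean of empty slice.
  ret = um.true_divide(
```

View pics/s1c.png

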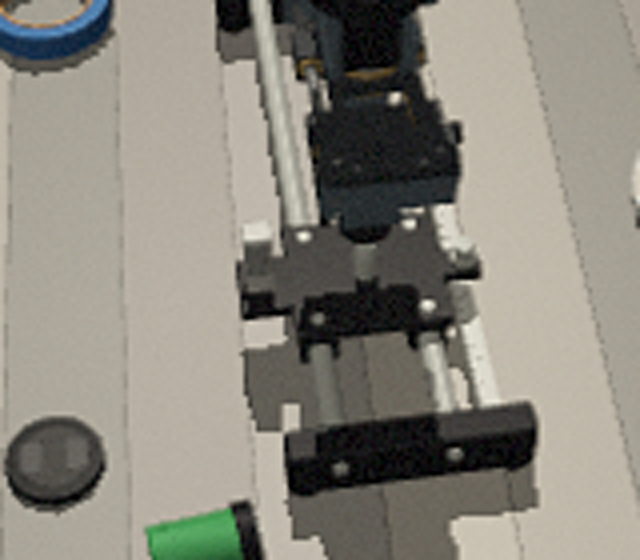

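The dark socket end (365,235 in the crop) sits right over the grey spigot (367,258). I'll descend in force-checked stages.

Request:
carry_out:
  increments:
    - [[0, 0, 0], [0.8, 6, 0], 0.8]
    - [[0, 0, 0], [0.8, 12, 0], 0.8]
    - [[0, 0, 0], [0.8, 17, 0], 0.8]
    - [[0, 0, 0], [0.8, 20, 0], 0.8]
    - [[0, 0, 0], [0.8, 22, 0], 0.8]
    - [[0, 0, 0], [0.8, 24, 0], 0.8]
    - [[0, 0, 0], [0.8, 26, 0], 0.8]

```text
time_s: 7.27
ee_pos: [565.8, -26.7, 291.5]
ee_rot: [-90.0, -0.0, -87.4]
force: [-0.4, -0.3, -2.4]
gripper_width: 37.6
```

Request:
carry_out:
  increments:
    - [[0, 0, 0], [0, 1.5, 0], 0.8]
    - [[0, 0, 0], [0, 3, 0], 0.8]
    - [[0, 0, 0], [0, 4, 0], 0.8]
    - [[0, 0, 0], [0, 5, 0], 0.8]

```text
time_s: 7.6
ee_pos: [565.9, -26.6, 286.9]
ee_rot: [-89.9, 0.0, -87.4]
force: [0.9, 0.4, -1.1]
gripper_width: 37.5
```

Request:
carry_out:
  increments:
    - [[0, 0, 0], [0, 2, 0], 0.8]
    - [[0, 0, 0], [0, 4, 0], 0.8]
    - [[0, 0, 0], [0, 6, 0], 0.8]
    - [[0, 0, 0], [0, 8, 0], 0.8]
    - [[0, 0, 0], [0, 10, 0], 0.8]
    - [[0, 0, 0], [0, 11, 0], 0.8]
    - [[0, 0, 0], [0, 12, 0], 0.8]

```text
time_s: 8.18
ee_pos: [565.8, -26.7, 274.6]
ee_rot: [-90.0, -0.0, -87.4]
force: [1.0, 2.2, -0.8]
gripper_width: 37.8
```

Request:
carry_out:
  increments:
    - [[0, 0, 0], [0, 0.5, 0], 0.8]
    - [[0, 0, 0], [0, 1, 0], 0.8]
    - [[0, 0, 0], [0, 1, 0], 0.8]

```text
time_s: 8.43
ee_pos: [565.7, -26.7, 273.7]
ee_rot: [-90.0, -0.0, -87.4]
force: [0.8, 1.4, -2.1]
gripper_width: 37.7
```

Request:
carry_out:
  increments:
    - [[0, 0, 0], [0, 0.5, 0], 0.8]
    - [[0, 0, 0], [0, 1, 0], 0.8]
    - [[0, 0, 0], [0, 1, 0], 0.8]

```text
time_s: 8.68
ee_pos: [565.7, -26.7, 272.8]
ee_rot: [-90.0, -0.0, -87.4]
force: [1.1, 0.9, -1.5]
gripper_width: 37.5
```

Request:
carry_out:
  increments:
    - [[0, 0, 0], [0, 0.5, 0], 0.8]
    - [[0, 0, 0], [0, 1, 0], 0.8]
    - [[0, 0, 0], [0, 1, 0], 0.8]

```text
time_s: 8.93
ee_pos: [565.8, -26.7, 272.7]
ee_rot: [-89.9, -0.0, -87.4]
force: [-0.5, 1.4, 4.5]
gripper_width: 37.5
```

Contact at the expected height (lamp fully down). Release and rise.

Request:
carry_out:
  increments:
    - [[0, 0, 0], [0, 0, 0], 0.5]
    - [[0, 0, 0], [0, 0, 0], 0.4]
    - [[0, 0, 0], [0, 0, 0], 0.2]
    - [[0, 0, 0], [0, 0, 0], 0]
    - [[0, 0, 0], [0, 0, 0], 0]
    - [[0, 0, 0], [0, 0, 0], 0]
    - [[0, 0, 0], [0, 0, 0], 0]
    - [[0, 0, 0], [0, 0, 0], 0]

```text
time_s: 9.6
ee_pos: [565.7, -26.7, 271.7]
ee_rot: [-90.0, -0.0, -87.4]
force: [0.3, -0.7, -0.3]
gripper_width: 87.9
```

Request:
carry_out:
  increments:
    - [[0, 0, 0], [0, -10, 0], 0]
    - [[0, 0, 0], [0, -30, 0], 0]
    - [[0, 0, 0], [0, -55, 0], 0]
    - [[0, 0, 0], [0, -80, 0], 0]
    - [[0, 0, 0], [0, -105, 0], 0]
    - [[0, 0, 0], [0, -120, 0], 0]
    - [[0, 0, 0], [0, -120, -30], 0]
    - [[0, 0, 0], [0, -120, -50], 0]
    - [[0, 0, 0], [0, -120, -60], 0]
    - [[0, 0, 0], [0, -120, -60], 0]

```text
time_s: 10.43
ee_pos: [504.0, -29.4, 392.6]
ee_rot: [-90.0, -0.0, -87.4]
force: [0.5, -0.2, 0.2]
gripper_width: 91.3
```

Request:
carry_out:
  increments:
    - [[0, 0, 0], [0, 0, 0], 0]
    - [[0, 0, 0], [0, 0, 0], 0]
    - [[0, 0, 0], [0, 0, 0], 0]

```text
time_s: 10.68
ee_pos: [506.8, -29.4, 391.7]
ee_rot: [-90.0, -0.0, -87.4]
force: [-0.3, -0.4, 0.2]
gripper_width: 91.3
```

Run:
```python
from lamp import *
f=save('wrist','w4'); goto([500,-29,200],-87.4)
w=cloud(f); lampfit(w,(566,-26),81,140,45)
x,y,z=w[...,0],w[...,1],w[...,2]
q=w[(np.hypot(x-499,y+29)<25)&(z>100)&(z<118)&(x<515)]; print('post',len(q),q.mean(0).round(1),cv2.minAreaRect(q[:,:2].astype(np.float32)))
# click stop: points above 35 near index bar on +y half
k=(z>33)&(z<46)&(abs(x-(566+64-(y+26)*.0454))<14)&(y>40)&(y<240); q=w[k]; print('stop',len(q),q[:,1].min(),q[:,1].max(),q.mean(0).round(1))
print(np.histogram(q[:,1],bins=range(40,241,5)))
```

```text
t 10.73 grasp [506.7 -29.4 219.5] rot [-89.99  -0.   -87.43] F [-0.1 -0.6 -1. ] w 91.4
  turn_y rad -0.0005 deg 0.03 shift [-0.7 19.5 -6.7]
3912 rect [566.7 -27. ] [62.6 43.3] yaw 2.79 zmax 126.0
-36 53 -19.2 18.5 123.4
-30 353 -19.4 18.6 123.7
-24 327 -19.4 19.4 123.1
-18 357 -19.2 19.2 123.1
-12 348 -18.9 18.2 122.7
-6 357 -18.9 18.1 122.5
0 368 -18.7 18.8 123.1
6 372 -18.6 18.7 122.8
12 374 -18.4 18.5 122.8
18 447 -21.6 21.6 126.0
24 470 -21.4 21.5 125.5
30 86 -17.6 21.2 125.7
ridge n [ 0.  -0.  -0.1  0.1  0.1  0.  -0.   0.  -0.1 -0.  -0.1] dyaw -0.09 off -0.01
post 405 [500.  -29.  108.6] ((498.84918212890625, -29.1516056060791), (17.77700424194336, 15.993732452392578), 2.8629367351531982)
stop 1192 42.683486343779755 239.8913696796757 [623.4 119.1  37. ]
(array([  1,   0,   1,   6,   1,   3,   0,   4,   2,   2,   4,  28, 147,
       193, 144,  95, 197, 130,  97,  97,   5,   3,   3,   1,   1,   3,
         3,   1,   2,   1,   3,   0,   1,   3,   1,   4,   0,   0,   2,
         3]), array([ 40,  45,  50,  55,  60,  65,  70,  75,  80,  85,  90,  95, 100,
       105, 110, 115, 120, 125, 130, 135, 140, 145, 150, 155, 160, 165,
       170, 175, 180, 185, 190, 195, 200, 205, 210, 215, 220, 225, 230,
       235, 240]))
```

View pics/w4.png

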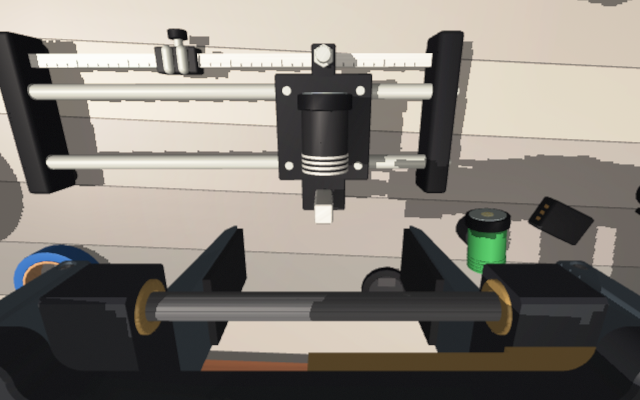

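The lamp is seated on the deck facing +x (yaw 2.7° vs rail 2.6°, top at the right height); post top is at (323,206), click stop at (178,60). Next, grip the post.

Request:
carry_out:
  increments:
    - [[0, 0, 0], [0, 0, -5], 0]
    - [[0, 0, 0], [0, 15, -8], 0]
    - [[0, 0, 0], [0, 38, -8], 0]
    - [[0, 0, 0], [0, 62, -8], 0]
    - [[0, 0, 0], [0, 86, -8], 0]
    - [[0, 0, 0], [0, 108, -8], 0]
    - [[0, 0, 0], [0, 122, -8], 0]
    - [[0, 0, 0], [0, 127.5, -8], 0]
    - [[0, 0, 0], [0, 127.5, -8], 0]
    - [[0, 0, 0], [0, 127.5, -8], 0]

```text
time_s: 11.57
ee_pos: [498.1, -29.8, 264.6]
ee_rot: [-90.0, -0.0, -87.4]
force: [1.2, -0.6, -0.4]
gripper_width: 91.5
```

Run:
```python
from h import *
goto([498.8,-29.9,92],-87.4)
# click stop, refine in rail axes (cam coords, origin at spigot 566.5,-26.5)
w=cloud(pickle.load(open('w4.pkl','rb'))); c,s=np.cos(np.radians(2.6)),np.sin(np.radians(2.6))
d=w[...,:2]-[566.5,-26.9]; rx=d@[c,s]; ry=d@[-s,c]; z=w[...,2]
k=(abs(rx-64)<14)&(ry>100)&(ry<185)&(z>20)&(z<60)
for a in range(118,172,2):
    m=k&(ry>=a)&(ry<a+2); 
    if m.sum(): print(a,m.sum(),z[m].max().round(1),np.median(z[m]).round(1),end=' | ')
```

```text
t 11.57 grasp [498.1 -29.8  92.6] rot [-8.996e+01 -1.000e-02 -8.743e+01] F [ 1.2 -0.6 -0.4] w 91.5
  turn_y rad -0.0006 deg 0.03 shift [0.2 0.6 0.7]
118 33 33.4 31.4 | 120 31 33.6 31.6 | 122 99 36.6 31.0 | 124 75 37.0 34.9 | 126 58 37.1 35.2 | 128 60 37.2 35.4 | 130 75 38.7 35.6 | 132 87 41.5 38.3 | 134 76 42.9 39.7 | 136 57 42.2 40.0 | 138 41 41.4 39.6 | 140 17 39.7 37.7 | 142 61 37.0 35.4 | 144 75 38.9 35.8 | 146 93 41.2 38.3 | 148 77 42.3 39.8 | 150 58 42.4 40.0 | 152 41 41.0 39.6 | 154 16 39.2 37.6 | 156 49 37.8 35.6 | 158 58 36.7 35.1 | 160 53 37.4 35.3 | 162 26 36.0 34.9 | 164 21 33.8 31.8 | 166 29 33.2 31.5 | 168 31 33.3 31.7 | 170 30 34.3 31.6 |
```

Ridges sit at 136 and 150 mm ahead, so home ≈ 143 mm of travel. Grip the post.

Request:
carry_out:
  increments:
    - [[0, 0, 0], [0, 0, 0.5], 0.4]
    - [[0, 0, 0], [0, 0, 0.5], 0.6]
    - [[0, 0, 0], [0, 0, 0.5], 0.7]
    - [[0, 0, 0], [0, 0, 0.5], 0.8]
    - [[0, 0, 0], [0, 0, 0.5], 0.9]
    - [[0, 0, 0], [0, 0, 0.5], 1]
    - [[0, 0, 0], [0, 0, 0.5], 1]
    - [[0, 0, 0], [0, 0, 0.5], 1]
    - [[0, 0, 0], [0, 0, 0.5], 1]
  force: 40

```text
time_s: 12.32
ee_pos: [498.2, -29.7, 264.2]
ee_rot: [-90.0, -0.0, -87.4]
force: [-0.1, 0.3, 0.1]
gripper_width: 33.7
```

Run:
```python
from h import *
goto([498.8,-29.9,92],-87.4)
```

```text
t 12.32 grasp [498.2 -29.7  92.2] rot [-90.    -0.   -87.43] F [-0.1  0.3  0.1] w 33.7
  turn_y rad -0.0006 deg 0.03 shift [0.2 0.2 0.6]
```

Fingers still closing; wait on.

Request:
carry_out:
  increments:
    - [[0, 0, 0], [0, 0, 0], 1]
    - [[0, 0, 0], [0, 0, 0], 1]
    - [[0, 0, 0], [0, 0, 0], 1]
    - [[0, 0, 0], [0, 0, 0], 1]
    - [[0, 0, 0], [0, 0, 0], 1]
    - [[0, 0, 0], [0, 0, 0], 1]
  force: 40

```text
time_s: 12.82
ee_pos: [498.2, -29.7, 264.2]
ee_rot: [-90.0, -0.0, -87.4]
force: [-0.3, -0.7, -0.6]
gripper_width: 15.7
```

Request:
carry_out:
  increments:
    - [[0, 0, 0], [-1, 0, 0], 1]
    - [[0, 0, 0], [-4, 0, 0], 1]
    - [[0, 0, 0], [-9, 0, 0], 1]
    - [[0, 0, 0], [-15, 0, 0], 1]
    - [[0, 0, 0], [-22, 0, 0], 1]
    - [[0, 0, 0], [-29, 0, 0], 1]
    - [[0, 0, 0], [-36, 0, 0], 1]
    - [[0, 0, 0], [-43, 0, 0], 1]
    - [[0, 0, 0], [-50, 0, 0], 1]
    - [[0, 0, 0], [-57, 0, 0], 1]

```text
time_s: 13.65
ee_pos: [495.6, 28.1, 264.2]
ee_rot: [-90.0, -0.0, -87.4]
force: [0.1, -1.6, -0.4]
gripper_width: 15.8
```

Request:
carry_out:
  increments:
    - [[0, 0, 0], [-7, 0, 0], 1]
    - [[0, 0, 0], [-14, 0, 0], 1]
    - [[0, 0, 0], [-21, 0, 0], 1]
    - [[0, 0, 0], [-28, 0, 0], 1]
    - [[0, 0, 0], [-35, 0, 0], 1]
    - [[0, 0, 0], [-42, 0, 0], 1]
    - [[0, 0, 0], [-48, 0, 0], 1]
    - [[0, 0, 0], [-53, 0, 0], 1]
    - [[0, 0, 0], [-57, 0, 0], 1]
    - [[0, 0, 0], [-60, 0, 0], 1]

```text
time_s: 14.48
ee_pos: [492.9, 87.7, 264.2]
ee_rot: [-90.0, -0.0, -87.4]
force: [-0.8, -1.8, 0.6]
gripper_width: 15.9
```

Request:
carry_out:
  increments:
    - [[0, 0, 0], [-1, 0, 0], 1]
    - [[0, 0, 0], [-2, 0, 0], 1]
    - [[0, 0, 0], [-3, 0, 0], 1]
    - [[0, 0, 0], [-4, 0, 0], 1]
    - [[0, 0, 0], [-5, 0, 0], 1]

```text
time_s: 14.9
ee_pos: [492.7, 92.1, 264.2]
ee_rot: [-90.0, -0.0, -87.5]
force: [-1.3, -1.1, 0.9]
gripper_width: 15.7
```

Run:
```python
from h import *
goto([498.2-143*.0454,-29.7+142.8,92],-87.4)
```

```text
t 14.9 grasp [492.7  92.1  92.2] rot [-9.002e+01 -1.000e-02 -8.745e+01] F [-1.3 -1.1  0.9] w 15.7
  turn_y rad -0.0009 deg 0.05 shift [-21.1   0.2  -0. ]
```

Request:
carry_out:
  increments:
    - [[0, 0, 0], [-1.5, 0, 0], 1]
    - [[0, 0, 0], [-3, 0, 0], 1]
    - [[0, 0, 0], [-4, 0, 0], 1]
    - [[0, 0, 0], [-5, 0, 0], 1]

```text
time_s: 15.23
ee_pos: [492.4, 97.3, 264.2]
ee_rot: [-90.0, -0.0, -87.4]
force: [-2.0, -1.5, 1.1]
gripper_width: 15.9
```

Request:
carry_out:
  increments:
    - [[0, 0, 0], [-1, 0, 0], 1]
    - [[0, 0, 0], [-2, 0, 0], 1]

```text
time_s: 15.4
ee_pos: [492.4, 98.8, 264.2]
ee_rot: [-90.0, -0.1, -87.4]
force: [-2.4, -6.3, 0.8]
gripper_width: 15.6
```

Request:
carry_out:
  increments:
    - [[0, 0, 0], [-1, 0, 0], 1]
    - [[0, 0, 0], [-2, 0, 0], 1]

```text
time_s: 15.57
ee_pos: [492.3, 100.1, 264.2]
ee_rot: [-90.0, -0.2, -87.4]
force: [-0.9, -9.5, 2.4]
gripper_width: 15.7
```

Request:
carry_out:
  increments:
    - [[0, 0, 0], [-1, 0, 0], 1]
    - [[0, 0, 0], [-2, 0, 0], 1]

```text
time_s: 15.73
ee_pos: [492.2, 102.4, 264.2]
ee_rot: [-90.0, -0.1, -87.4]
force: [-3.3, -5.1, 1.9]
gripper_width: 16.2
```

Request:
carry_out:
  increments:
    - [[0, 0, 0], [-1, 0, 0], 1]
    - [[0, 0, 0], [-2, 0, 0], 1]

```text
time_s: 15.9
ee_pos: [492.1, 104.9, 264.2]
ee_rot: [-90.0, -0.0, -87.4]
force: [-2.5, -3.6, 1.5]
gripper_width: 15.5
```

Request:
carry_out:
  increments:
    - [[0, 0, 0], [-1, 0, 0], 1]
    - [[0, 0, 0], [-2, 0, 0], 1]

```text
time_s: 16.07
ee_pos: [492.0, 107.4, 264.2]
ee_rot: [-90.0, 0.0, -87.4]
force: [-3.6, 0.0, 2.0]
gripper_width: 15.9
```

Ridge met near y≈98 and passed near y≈106, so home ≈113. Continue finely.

Request:
carry_out:
  increments:
    - [[0, 0, 0], [-1, 0, 0], 1]
    - [[0, 0, 0], [-2, 0, 0], 1]

```text
time_s: 16.23
ee_pos: [491.8, 109.7, 264.2]
ee_rot: [-90.0, 0.0, -87.4]
force: [-3.0, 0.4, 1.2]
gripper_width: 15.8
```

Request:
carry_out:
  increments:
    - [[0, 0, 0], [-1, 0, 0], 1]
    - [[0, 0, 0], [-1.5, 0, 0], 1]

```text
time_s: 16.4
ee_pos: [491.8, 111.3, 264.2]
ee_rot: [-90.0, 0.1, -87.4]
force: [-4.3, 3.7, 1.6]
gripper_width: 15.5
```

Request:
carry_out:
  increments:
    - [[0, 0, 0], [-0.5, 0, 0], 1]
    - [[0, 0, 0], [-1, 0, 0], 1]

```text
time_s: 16.57
ee_pos: [491.8, 111.9, 264.2]
ee_rot: [-90.0, 0.0, -87.4]
force: [-3.7, 1.1, 2.1]
gripper_width: 15.6
```

Request:
carry_out:
  increments:
    - [[0, 0, 0], [-0.5, 0, 0], 1]
    - [[0, 0, 0], [-0.8, 0, 0], 1]
    - [[0, 0, 0], [-0.8, 0, 0], 1]

```text
time_s: 16.82
ee_pos: [491.8, 112.2, 264.2]
ee_rot: [-90.0, -0.0, -87.4]
force: [-4.4, -0.1, 1.3]
gripper_width: 15.7
```

Request:
carry_out:
  increments:
    - [[0, 0, 0], [-0.5, 0, 0], 1]
    - [[0, 0, 0], [-0.8, 0, 0], 1]
    - [[0, 0, 0], [-0.8, 0, 0], 1]

```text
time_s: 17.07
ee_pos: [491.7, 112.7, 264.2]
ee_rot: [-90.0, -0.1, -87.4]
force: [-5.0, -3.4, 2.8]
gripper_width: 15.5
```

Request:
carry_out:
  increments:
    - [[0, 0, 0], [-0.5, 0, 0], 1]
    - [[0, 0, 0], [-0.8, 0, 0], 1]
    - [[0, 0, 0], [-0.8, 0, 0], 1]

```text
time_s: 17.32
ee_pos: [491.7, 113.1, 264.2]
ee_rot: [-90.0, -0.1, -87.4]
force: [-4.4, -5.9, 3.0]
gripper_width: 15.8
```

Resistance now rises past the well: home ≈112.4. Back off to the middle and relieve the side load.

Request:
carry_out:
  increments:
    - [[0, 0, 0], [0.5, 0, -0.2], 1]
    - [[0, 0, 0], [1.0, 0, -0.4], 1]
    - [[0, 0, 0], [1.2, 0, -0.6], 1]
    - [[0, 0, 0], [1.2, 0, -0.6], 1]
    - [[0, 0, 0], [1.2, 0, -0.6], 1]
    - [[0, 0, 0], [1.2, 0, -0.6], 1]

```text
time_s: 17.82
ee_pos: [491.5, 112.6, 264.2]
ee_rot: [-90.0, -0.0, -87.4]
force: [-1.2, -3.7, -0.5]
gripper_width: 15.6
```

Run:
```python
from lamp import *
s=env.state(); print(s['ee_pos'],s['force'],s['qvel'].round(2))
f=save('wrist','w5'); w=cloud(f)
f2=save('side','s2'); im=f2['frame'][100:240,260:420]; cv2.imwrite('pics/s2c.png',cv2.resize(im,None,fx=4,fy=4,interpolation=cv2.INTER_CUBIC))
c,s_=np.cos(np.radians(2.6)),np.sin(np.radians(2.6)); sp=np.array([566.5,-26.9])+142.5*np.array([-s_,c])
lampfit(w,sp,85,140,45)
for n,ww in(('wrist',w),('side',cloud(f2))):
    d=ww[...,:2]-sp; rx=d@[c,s_]; ry=d@[-s_,c]; z=ww[...,2]
    k=(abs(rx-64)<13)&(abs(ry)<30)
    print(n,[(a,k2.sum(),np.median(z[k2]).round(0)) for a in range(-26,28,4) for k2 in [k&(ry>=a)&(ry<a+4)] if k2.sum()])
```

```text
[491.52133659 112.58035422 264.21579053] [-1.21212272 -3.71328736 -0.48100645] [ 0.07  0.08  0.06 -0.02 -0.03  0.11]
14589 rect [560.1 115.3] [62.8 43.8] yaw 2.68 zmax 126.4
-36 180 -19.1 19.2 123.0
-30 1224 -19.4 19.5 123.4
-24 1113 -19.2 19.4 123.7
-18 1284 -19.4 19.5 123.4
-12 1250 -18.9 18.9 122.7
-6 1316 -19.0 18.8 123.1
0 1361 -18.9 18.9 122.9
6 1412 -18.8 18.8 122.7
12 1509 -18.9 18.9 123.0
18 1813 -21.5 21.6 126.4
24 1903 -21.9 21.9 126.2
30 224 -20.0 21.8 125.5
ridge n [ 0.   0.  -0.  -0.   0.1  0.  -0.   0.   0.1  0.   0. ] dyaw 0.06 off 0.02
wrist [(-26, np.int64(200), np.float64(31.0)), (-22, np.int64(174), np.float64(32.0)), (-18, np.int64(250), np.float64(35.0)), (-14, np.int64(177), np.float64(35.0)), (-10, np.int64(236), np.float64(57.0)), (-6, np.int64(241), np.float64(63.0)), (-2, np.int64(250), np.float64(64.0)), (2, np.int64(265), np.float64(64.0)), (6, np.int64(239), np.float64(58.0)), (10, np.int64(164), np.float64(56.0)), (14, np.int64(247), np.float64(35.0)), (18, np.int64(211), np.float64(35.0)), (22, np.int64(185), np.float64(31.0)), (26, np.int64(197), np.float64(31.0))]
side [(-26, np.int64(10), np.float64(27.0)), (-22, np.int64(18), np.float64(31.0)), (-18, np.int64(19), np.float64(34.0)), (-14, np.int64(26), np.float64(41.0)), (-10, np.int64(35), np.float64(53.0)), (-6, np.int64(26), np.float64(61.0)), (-2, np.int64(17), np.float64(68.0)), (2, np.int64(12), np.float64(60.0)), (6, np.int64(3), np.float64(61.0)), (10, np.int64(1), np.float64(56.0))]
```

View pics/s2c.png

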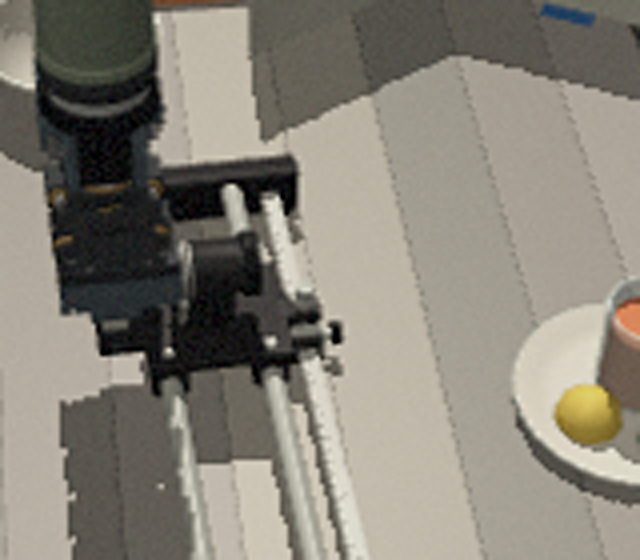

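View pics/w5.png

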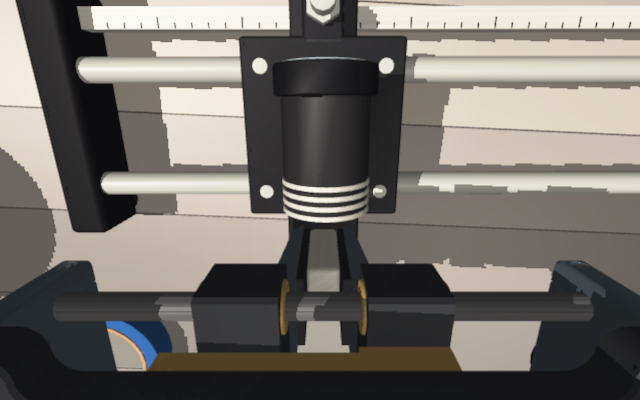

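Both views show the post in the jaws, the lamp seated facing +x (at (325,130)), and the plunger barrel centred over the stop. There is still a −3.7 N residual push, so I'll ease off slightly.

Request:
carry_out:
  increments:
    - [[0, 0, 0], [0.3, 0, -0.1], 1]
    - [[0, 0, 0], [0.6, 0, -0.1], 1]
    - [[0, 0, 0], [0.6, 0, -0.1], 1]
    - [[0, 0, 0], [0.6, 0, -0.1], 1]
    - [[0, 0, 0], [0.6, 0, -0.1], 1]
    - [[0, 0, 0], [0.6, 0, -0.1], 1]
    - [[0, 0, 0], [0.6, 0, -0.1], 1]
    - [[0, 0, 0], [0.6, 0, -0.1], 1]

```text
time_s: 18.58
ee_pos: [491.5, 112.4, 264.2]
ee_rot: [-89.9, 0.0, -87.4]
force: [2.2, -0.6, -4.5]
gripper_width: 15.5
```

Request:
carry_out:
  increments:
    - [[0, 0, 0], [0, 0, 0], 1]
    - [[0, 0, 0], [0, 0, 0], 1]
    - [[0, 0, 0], [0, 0, 0], 1]
    - [[0, 0, 0], [0, 0, 0], 1]
    - [[0, 0, 0], [0, 0, 0], 1]
    - [[0, 0, 0], [0, 0, 0], 1]

```text
time_s: 19.08
ee_pos: [491.5, 112.3, 264.2]
ee_rot: [-89.9, 0.0, -87.4]
force: [4.5, -1.2, -5.1]
gripper_width: 15.9
```

Run:
```python
from h import *
s=env.state(); print(s['time_s'],s['ee_pos'],s['force'],s['gripper_width'],abs(s['qvel']).max()); print(env.job_done())
```

```text
19.0833 [491.46585541 112.29356026 264.20988187] [ 4.54616507 -1.15099099 -5.12192915] 15.869565867314122 0.10085623365055639
the job is handed in; nothing more can be done
None
```

I fitted the black lamp on the spigot, let it go, slid the carriage by its post into the click stop, and handed in at 19.1 s still gripping the post. No verdict was reported.

- **Lamp:** It went down until the gripper felt contact at the expected height. After the slide it measured 2.7° against the rail's 2.6°, with its top at the right height once the wrist camera's 2 to 3 mm height offset is allowed for.
- **Click:** The push rose to about 9.5 N at the first ridge, near y = 98 to 100 mm. It turned into a 3.7 N forward pull, then about 6 N of resistance when I pushed just past the groove.
- **Home position:** I backed off to y = 112.3 mm, where the push along the rail was about 1 N. The cameras had predicted 113.1 mm and the forces gave about 112.4 mm. The plunger barrel showed centred over the stop.
- **At hand-in:** The carriage was still, with the jaws 16 mm apart on the post. A small side load of about 5 N in x and z remained.
- **Not checked:** I did not measure the bystanders again afterwards. No force reading suggested I had touched any of them.

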